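# Seat the tube head on the parked orbital mixer and load a tube

### The job

Fit the two-tube head onto the orbital mixer: set it on the drive plate and nudge it about gently, without forcing or dropping it, until the hole in its underside slips over the drive pin and it sits flat. Then take one of the capped tubes from the rack on the left and stand it right down in either bore of the head. Leave the small bottle behind the head and the timer in front of the rack where they are.

Things in the scene. Friction and masses are not known exactly. Their poses are not given: they have to be found in the camera images.
- mixer: orbital mixer, a fixed white bench instrument 150 (x) x 140 (y) x 76 mm, knob and panel facing its -x; origin under its centre on the bench, z up. On top is a round rubber-faced drive plate, 84 mm across, its top 88 mm above the bench, with one steel drive pin at its centre, 9 mm across, 9 mm high, the top 2 mm bevelled. Plate and pin are parked, locked, off the mixer's axis: see mixer_axis
- mixer_axis (a point): middle of the drive plate's orbit (not the pin), on the mixer's vertical axis at the height of the drive plate's top; axes as the mixer's. The pin stands 6 mm from here, sideways, in a direction that differs each time and is not measured
- head: two-tube head, loose, about 0.45 kg: aluminium block on a black foot, 46 (x) x 100 (y) x 62 mm high; take it across its 46 mm sides. Origin: centre of its underside, z up; there a round hole, 12 mm across, 16 mm deep, fits the drive pin (1.5 mm play all round). Seated, the underside lies flat on the drive plate; resting on the pin's tip it stands 9 mm higher. It may be turned any way about the pin
- bore_0 (a point): centre of the floor of one of the head's two tube bores, 26 mm from its middle along its -y, 18 mm above its underside; the bores are round, 33 mm across, open at the top, 44 mm deep; a tube in one stands free with 1.5 mm of play all round
- bore_1 (a point): the same for the other bore, along the head's +y
- rack: moulded rack, 90 (x) x 165 (y) x 56 mm, fixed, on the left part of the bench beside the head (a like rack far to the right is not meant); origin under its centre; two rows of four square tube holes, its floor 4 mm above the bench
- tube_a: capped plastic tube standing in the rack, 110 mm high, body 30 mm across, screw cap 34 mm across over the top 14 mm; origin at the centre of its bottom end, z up to the cap; about 0.04 kg; stands in a hole of one row of the rack, leaning up to 0.1 rad
- tube_b: a second tube just like tube_a, standing in a hole of the other row, about 55 mm from it; either tube will do
- bottle: small capped glass bottle on the bench behind the head, loose bystander (not the one on the balance), 56 mm across and 103 mm high; origin under its centre
- lab_timer: small flat timer on the bench in front of the rack, loose bystander, 62 x 62 x 16 mm; origin under its centre

How it is judged:
By the outcome, as a careful person would: the job done as asked, in the order asked, and still so for the second after the job is handed in, with the robot touching nothing.
It also fails if it takes over 70 s, if anything falls off the work surface, if the arm or the gripper's body presses on something with over 40 N, if the wrist force passes 120 N, or if a joint passes its speed limit or range.

### The arm

A 6-joint arm with a two-finger parallel gripper is mounted at the origin on a cart in front of the work surface, level with it; the furniture and walls round the work are solid. World frame = base frame: x ahead of the robot, y to its left, z up, the work surface at z = 0. Lengths are in m, angles in rad, forces in N, time in s.
With the tool pointing down it reaches from about 0.3 to 0.875 m from the base axis. Payload 6.4 kg.
Tool frame: the origin (TCP) lies on the mounting face of the last link; the fingertips stand 173 mm ahead of it and the grasp point (between the pads) lies 155 mm ahead of it (ctrl.tip_reach is the distance from the TCP to the fingertips, in m); z points along the fingers, y is the line along which they close (so a half turn about z gives the same grasp; the last joint's range is limited). The gripper opens to 85 mm and grips with 20 to 120 N. Pads are 22 mm wide; open, the fingers measure 114 mm over their backs; the gripper's body (76 mm by 85 mm) begins 54 mm behind the grasp point. The pads swing forward as they close: fully open they stand 13 mm farther back than shut.
Start: joints at [-1.348, 0.181, 1.607, -0, 1.354, -0.206], TCP at [0.239, -0.523, 0.405] pointing down, gripper open.
Joint ranges: [-2.99, 2.99], [-0.89, 2.07], [0.3, 2.58], [-1.14, 4.28], [0, 2.63], [-3.12, 3.12]. Speed limits (rad/s): [2.57, 2.57, 3.01, 3.14, 3.14, 3.14].

### API

Orientations are given as a unit quaternion [w, x, y, z].
In Python, from bench import ctrl gives the robot as it stands.
- The arm moves only by the shell command python3 -m pendant 'ROWS'. ROWS is JSON, a list that holds one entry, the list of rows, each a list of 7 numbers: the opening, from 0 (shut) to 1 (fully open), then the shift along the tool's x, y, z in mm, then the turn, a rotation vector about the tool's x, y, z in rad. A call has 1 to 5 rows; each row is the pose to reach, as a shift and turn from the pose commanded when the call began, along the tool's axes at that moment; what a row does not reach only later rows make up. A row lasts 1/12 s, in which the tool goes at most 41.7 mm and 7.16 degrees, less where a joint would pass 70% of its speed; a pose out of reach is approached as far as the arm can. A call with a gripper value outside its range is refused whole. The fingers move at their own pace and stop on an object; the grip force is fixed at half the most. Time passes only in rows, so rows that repeat a pose let the fingers close. It gives the time, the measured TCP pose, the force, the opening and the grip force at its end, in the units of the state.
- ctrl.get_obs(): the state, without advancing time (a new reading comes with each control period).
- ctrl.camera(name): name is "side" or "top" or "wrist"; returns the picture (420x560x3 uint8, red, green, blue); there is no depth.
- ctrl.camera_params(name): a dict with "mtx" (3x3 intrinsics, pixels), "world_from_camera" (4x4, takes a point from camera to world coordinates); the wrist camera has in their place "tool_from_camera" (4x4, takes a point from camera to tool coordinates, whose origin is the TCP and whose axes are the flange's). Camera axes: x right, y down, z forward; pixel columns grow to the right and rows downward; lengths in m; the calibration is good to about 2 mm. A picture is of the moment at which its call begins: read the wrist's pose just before it. camera_params takes no time and is no camera call.
- ctrl.hand_in(): hands the job in; it is judged then, once.
Trained networks look in the newest picture that a camera, given by its name, has taken for a name from the list of things; names that differ only in an ending like _2 or _b are one class to them, and where a whole thing is asked for, a point or a joint stands for the part that bears it (a point fixed in the world has none). Each returns a list of dicts, best first, with "confidence" (0 to 1); they miss things now and then, are a little off and sometimes report something else, mostly with a low value. They report only what shows in the picture. A call takes as long as a camera call.
- ctrl.boxes_of(camera, name): "point" ([column, row] as shares, 0 to 1, of the picture: columns of its width, rows of its height, amid what is visible of it).
The state is a dict: "time_s": time; "q": joint angles; "dq": joint speeds; "joint_efforts": joint torques, N m; "eef_pos": TCP position; "eef_rot": TCP orientation; "wrist_force": force on the tool from outside, world axes, zero at the start; "torque": the same for the moment, N m; "opening": opening from 0.0 (shut) to 1.0 (fully open); "grasp_force": force on a finger pad.
Only numpy, scipy, OpenCV 4.12 (cv2) and the standard library are available. Lean on these libraries where they do the work, as an engineer would, in place of code of your own. Each camera call takes 0.05 s, during which the arm holds its last target. There are 200 camera calls.

## Working session

There is one attempt and no reset: what is moved stays moved. The work goes in short steps, Python scripts to look and compute and a shell command to move; the robot and the scene stay as the last step left them, time stands still between calls to the robot, and variables do not carry over. Pictures are saved under pics/ and viewed, at most 10 in all, crops included, and the job is handed in when it is done.

```bash
ls; mkdir -p pics
cat > h.py <<'E'
from bench import ctrl
import numpy as np, cv2
from scipy.spatial.transform import Rotation as R
def snap(n,f):
    o=ctrl.get_obs(); im=ctrl.camera(n); cv2.imwrite('pics/'+f,im[:,:,::-1]); return o,im
def pose(o):
    T=np.eye(4); q=o['eef_rot']; T[:3,:3]=R.from_quat([q[1],q[2],q[3],q[0]]).as_matrix(); T[:3,3]=o['eef_pos']; return T
def cam(n,o=None):
    p=ctrl.camera_params(n)
    T=np.array(p['world_from_camera']) if 'world_from_camera' in p else pose(o)@np.array(p['tool_from_camera'])
    return np.array(p['mtx']),T
def onplane(n,uv,z,o=None):
    K,T=cam(n,o); d=T[:3,:3]@np.linalg.solve(K,[uv[0],uv[1],1]); c=T[:3,3]
    return c+d*(z-c[2])/d[2]
def proj(n,p,o=None):
    K,T=cam(n,o); c=np.linalg.inv(T)@np.append(p,1); u=K@c[:3]; return u[:2]/u[2]
def st():
    o=ctrl.get_obs(); T=pose(o)
    print('t',o['time_s'],'pos',np.round(o['eef_pos'],4),'F',np.round(o['wrist_force'],1),'op',round(o['opening'],3),'gf',round(o['grasp_force'],1))
    print('axes',np.round(T[:3,:3],3).tolist()); return o,T
E
python3 - <<'E'
from h import *
o,T=st()
print(o['q'])
for n in ['top','side']:
    snap(n,n+'1.png')
    K,W=cam(n); print(n,np.round(K,1).tolist(),np.round(W,3).tolist())
    for k in ['mixer','head','rack','tube_a','bottle','lab_timer']:
        print(k,[(np.round(np.array(b['point'])*[560,420],1).tolist(),round(b['confidence'],2)) for b in ctrl.boxes_of(n,k)][:4])
im=[cv2.imread(f'pics/{n}1.png') for n in ['top','side']]
E
```

```text
pics
t 0.0 pos [ 0.239  -0.5227  0.4038] F [-0.2  0.6  0.3] op 0.999 gf 0.0
axes [[0.909, 0.416, -0.0], [0.416, -0.909, 0.002], [0.0, -0.002, -1.0]]
[-1.34829546e+00  1.81534536e-01  1.60799078e+00  2.77469793e-05
  1.35378893e+00 -2.06316236e-01]
top [[540.4, 0.0, 288.3], [0.0, 540.4, 204.5], [0.0, 0.0, 1.0]] [[-0.02, -0.997, 0.069, 0.422], [-1.0, 0.02, 0.001, 0.049], [-0.002, -0.069, -0.998, 1.565], [0.0, 0.0, 0.0, 1.0]]
mixer [([415.8, 222.9], 0.6), ([248.9, 205.8], 0.42)]
head [([247.6, 202.6], 0.67)]
rack [([179.7, 209.7], 0.81)]
tube_a [([180.2, 196.5], 0.54), ([168.8, 211.9], 0.51)]
bottle [([220.8, 161.8], 0.57)]
lab_timer [([183.2, 260.9], 0.62)]
side [[411.4, 0.0, 281.3], [0.0, 411.4, 212.4], [0.0, 0.0, 1.0]] [[-0.912, -0.259, 0.318, 0.148], [-0.41, 0.546, -0.73, 0.882], [0.016, -0.797, -0.604, 0.792], [0.0, 0.0, 0.0, 1.0]]
mixer [([336.3, 172.2], 0.7)]
head [([254.3, 252.1], 0.81)]
rack [([224.3, 317.8], 0.82), ([202.9, 254.0], 0.42)]
tube_a [([218.8, 300.2], 0.94), ([214.1, 277.0], 0.63)]
bottle [([201.9, 253.5], 0.81)]
lab_timer [([279.3, 336.0], 0.84)]
```

View pics/top1.png

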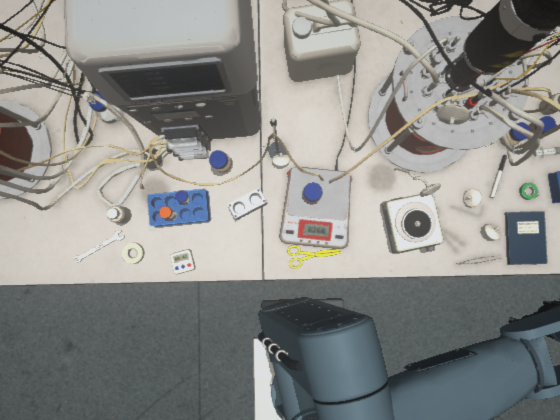

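View pics/side1.png

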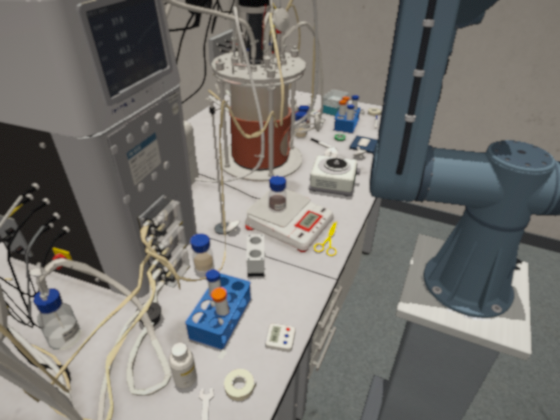

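The top view shows the head at (248,204), rack at (179,208) with an orange tube at (166,211) and a blue one at (181,197), mixer plate at (415,222), bottle at (220,161) and timer at (182,261). A balance carrying a bottle stands between the head and the mixer.

Run:
```python
from h import *
im=cv2.imread('pics/top1.png')
a=cv2.resize(im[170:240,140:280],None,fx=5,fy=5,interpolation=cv2.INTER_CUBIC)[:, :]
b=cv2.resize(im[185:260,370:450],None,fx=5,fy=5,interpolation=cv2.INTER_CUBIC)
c=np.zeros((600,800,3),np.uint8)
a=cv2.resize(im[185:225,145:275],(780,240),interpolation=cv2.INTER_CUBIC)
b=cv2.resize(im[190:255,375:450],(375,325),interpolation=cv2.INTER_CUBIC)
c[:240,:780]=a; c[250:575,:375]=b
cv2.imwrite('pics/crop1.png',c)
print('head',onplane('top',(247.8,204),.062),onplane('side',(256,240),.062))
print('mixer plate',onplane('top',(416,223),.088),onplane('side',(337,164),.088))
print('orange top',onplane('top',(166,211),.114),onplane('side',(220,295),.114))
print('blue top',onplane('top',(181.5,197),.114),onplane('side',(214,276),.114))
print('bottle',onplane('top',(219,158),.103), 'balance bottle',onplane('top',(313,191),.14),'timer',onplane('top',(182,261),.016))
print('rack',onplane('top',(179,208),.056))
```

```text
head [0.53023436 0.16327263 0.062     ] [0.54274568 0.14192453 0.062     ]
mixer plate [ 0.46693723 -0.29751237  0.088     ] [ 0.4590829  -0.29405993  0.088     ]
orange top [0.51208952 0.37975776 0.114     ] [0.50287002 0.38772963 0.114     ]
blue top [0.54904906 0.33778056 0.114     ] [0.54411026 0.34509934 0.114     ]
bottle [0.65475692 0.23687541 0.103     ] balance bottle [ 0.5555921  -0.01586459  0.14      ] timer [0.37428059 0.3570675  0.016     ]
rack [0.52337246 0.35653765 0.056     ]
```

View pics/crop1.png

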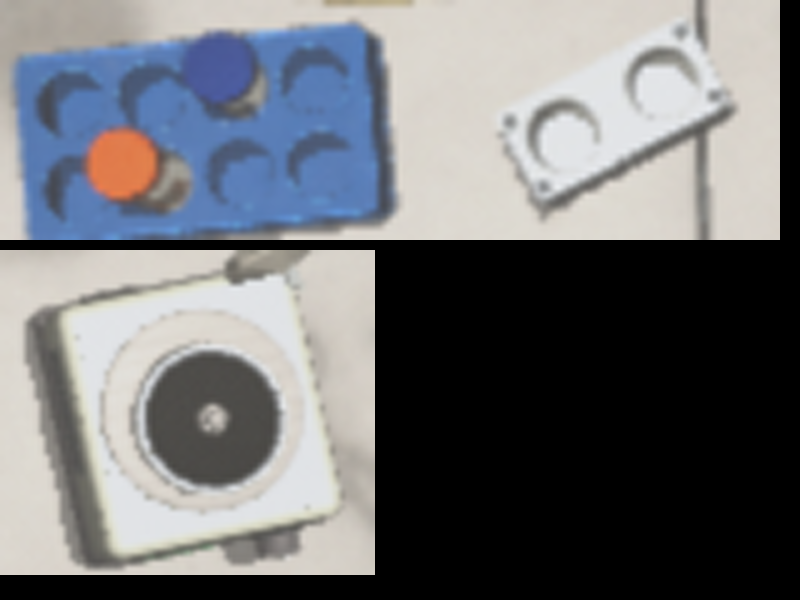

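```bash
cat >> h.py <<'E'
def plan(p,yaw=None):
    """yaw: desired world angle (deg) of the tool y axis (mod 180); prints tool shift mm & z turn."""
    o,T=st(); d=T[:3,:3].T@(np.array(p)-T[:3,3])*1000
    s='shift '+str(np.round(d,1)); s+=' rows>= %.1f'%(np.linalg.norm(d)/41)
    if yaw is not None:
        c=np.degrees(np.arctan2(T[1,1],T[0,1])); e=(yaw-c+90)%180-90
        s+=' | yaw now %.1f, turn tool z by %.4f rad (%.1f rows)'%(c,-np.radians(e),abs(e)/7.1)
    # tilt
    z=T[:3,:3].T@np.array([0,0,-1.]); s+=' tilt fix rotvec '+str(np.round(np.cross([0,0,1],z),4))
    print(s)
E
python3 - <<'E'
from h import *
p=ctrl.camera_params('wrist'); print(np.round(p['mtx'],1).tolist(),np.round(p['tool_from_camera'],4).tolist())
print('head',onplane('top',(247.3,203.1),.062),onplane('top',(239.2,207.5),.062),onplane('top',(255.5,198.7),.062))
print('pin',onplane('top',(417.4,223.6),.097), 'plate',onplane('top',(417.5,223.6),.088))
h=onplane('top',(247.3,203.1),.062)
plan([.44,-.297,.40])
plan([h[0],h[1],.40],28.4)
E
```

```text
[[348.3, 0.0, 273.8], [0.0, 348.3, 209.7], [0.0, 0.0, 1.0]] [[-0.0004, -0.9498, -0.3129, 0.0799], [1.0, -0.0002, -0.0007, 0.0009], [0.0006, -0.3129, 0.9498, 0.03], [0.0, 0.0, 0.0, 1.0]]
head [0.53277964 0.16462968 0.062     ] [0.52094138 0.18739868 0.062     ] [0.54462473 0.14155746 0.062     ]
pin [ 0.46495613 -0.29914292  0.097     ] plate [ 0.4652155 -0.3015474  0.088    ]
t 0.7 pos [ 0.2391 -0.523   0.4047] F [0.8 0.  0.7] op 1.001 gf 0.0
axes [[0.909, 0.416, 0.0], [0.416, -0.909, -0.0], [0.0, 0.0, -1.0]]
shift [ 276.7 -122.     4.7] rows>= 7.4 tilt fix rotvec [ 0.0001 -0.      0.    ]
t 0.7 pos [ 0.2391 -0.523   0.4047] F [0.8 0.  0.7] op 1.001 gf 0.0
axes [[0.909, 0.416, 0.0], [0.416, -0.909, -0.0], [0.0, 0.0, -1.0]]
shift [ 553.  -503.2    4.7] rows>= 18.2 | yaw now -65.4, turn tool z by 1.5039 rad (12.1 rows) tilt fix rotvec [ 0.0001 -0.      0.    ]
```

```bash
python3 -m pendant '[[[1,35,-15,0,0,0,0],[1,70,-31,0,0,0,0],[1,105,-46,0,0,0,0],[1,140,-62,0,0,0,0],[1,175,-77,0,0,0,0]]]'
python3 -m pendant '[[[1,35,-15,0,0,0,0],[1,70,-31,0,0,0,0],[1,100,-45,0,0,0,0],[1,102,-45,0,0,0,0],[1,102,-45,0,0,0,0]]]'
python3 - <<'E'
from h import *
st(); o,im=snap('wrist','w1.png')
print(proj('wrist',[.465,-.299,.097],o))
E
```

```text
time_s: 1.12
eef_pos: [0.367, -0.3787, 0.4048]
eef_rot: [0.0, 0.977, 0.212, 0.0]
wrist_force: [0.9, 0.3, -0.2]
opening: 0.998
grasp_force: 0.0
time_s: 1.53
eef_pos: [0.4413, -0.2954, 0.4048]
eef_rot: [0.0, 0.977, 0.215, 0.0]
wrist_force: [-0.5, -0.3, 0.3]
opening: 1.0
grasp_force: 0.0
t 1.5333 pos [ 0.4413 -0.2954  0.4048] F [-0.5 -0.3  0.3] op 1.0 gf 0.0
axes [[0.908, 0.419, 0.0], [0.419, -0.908, -0.0], [0.0, 0.0, -1.0]]
[289.03621927 172.65121807]
```

View pics/w1.png

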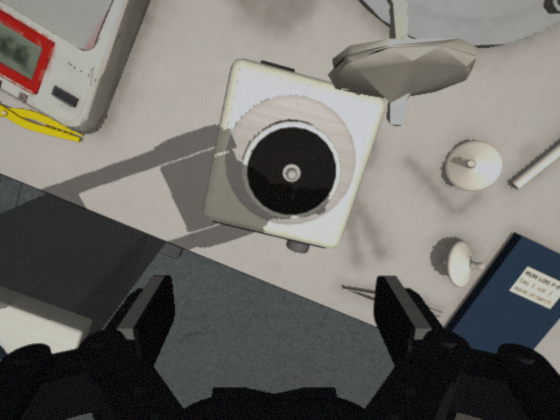

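The wrist view shows the plate's dark disc around (292,170), with the pin as a bright spot at about (291.5,172). I'll measure it, then travel to the head.

```bash
python3 - <<'E'
from h import *
im=cv2.imread('pics/w1.png',0); o=ctrl.get_obs()
m=(im[155:190,275:310]>70).astype(np.uint8); n,l,s,c=cv2.connectedComponentsWithStats(m)
for i in range(1,n): print(s[i],c[i]+[275,155])
c0=min(range(1,n),key=lambda i:np.hypot(*(c[i]+[275,155]-[291,172])))
print('pin(z.094)',onplane('wrist',c[c0]+[275,155],.094,o))
m=(im[100:240,225:360]<60).astype(np.uint8); n,l,s,c=cv2.connectedComponentsWithStats(m); i=1+np.argmax(s[1:,4])
(cx,cy),ax,_=cv2.fitEllipse(cv2.convexHull(np.argwhere(l==i)[:,::-1].astype(np.int32))); print(s[i],cx+225,cy+100,ax,onplane('wrist',(cx+225,cy+100),.088,o))
E
python3 -m pendant '[[[1,24,-32,0,0,0,-0.12],[1,47,-65,0,0,0,-0.24],[1,71,-97,0,0,0,-0.36],[1,94,-130,0,0,0,-0.48],[1,118,-162,0,0,0,-0.6]]]' | head -3
python3 -m pendant '[[[1,38,-13,0,0,0,-0.12],[1,76,-27,0,0,0,-0.24],[1,113,-40,0,0,0,-0.36],[1,151,-54,0,0,0,-0.48],[1,189,-67,0,0,0,-0.6]]]' | head -3
python3 -m pendant '[[[1,30,8,0,0,0,-0.12],[1,60,15,0,0,0,-0.24],[1,66,17,0,0,0,-0.36],[1,66,17,0,0,0,-0.437],[1,66,17,0,0,0,-0.437]]]' | head -3
python3 - <<'E'
from h import *
st(); o,im=snap('wrist','w2.png'); print(proj('wrist',[.533,.1646,.062],o), o['q'])
plan([.533,.1646,.30],28.4)
E
```

```text
[  7   9  19  18 274] [291.06569343 172.5620438 ]
pin(z.094) [ 0.46440596 -0.3020611   0.094     ]
[  22   28   88   87 5649] 290.9946823120117 170.93637084960938 (85.90926361083984, 87.8233642578125) [ 0.46457861 -0.3022247   0.088     ]
time_s: 2.0
eef_pos: [0.4797, -0.1005, 0.4048]
eef_rot: [0.0, 0.87, 0.493, -0.0]
time_s: 2.42
eef_pos: [0.5206, 0.0962, 0.4049]
eef_rot: [0.0, 0.685, 0.728, -0.0]
time_s: 2.83
eef_pos: [0.534, 0.1621, 0.4045]
eef_rot: [0.0, 0.511, 0.859, -0.0]
t 2.8333 pos [0.534  0.1621 0.4045] F [ 0.1 -0.2 -0.2] op 0.999 gf 0.0
axes [[-0.477, 0.879, -0.0], [0.879, 0.477, -0.001], [-0.0, -0.0, -1.0]]
[274.94164072 182.87585358] [ 8.22034609e-02  1.43497225e-01  1.65023547e+00 -4.98538474e-04
  1.34817149e+00 -4.14852206e-01]
t 2.8833 pos [0.5339 0.1617 0.4045] F [-0.2 -0.4  0. ] op 0.999 gf 0.0
axes [[-0.472, 0.881, -0.0], [0.881, 0.472, -0.001], [-0.0, -0.0, -1.0]]
shift [  3.    0.6 104.5] rows>= 2.5 | yaw now 28.2, turn tool z by -0.0037 rad (0.0 rows) tilt fix rotvec [-0.0005  0.0003  0.    ]
```

View pics/w2.png

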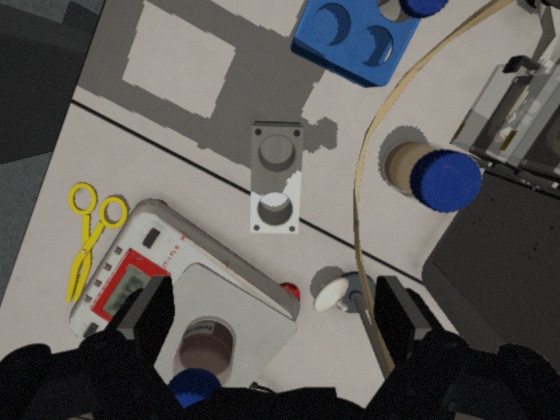

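The wrist view shows the head square to the tool, with its screws at (257,131), (296,131), (256,228) and (293,228). A cable runs beside it at about (358,190), so I'll check that the fingers clear it.

```bash
python3 - <<'E'
from h import *
o,T=st()
P=np.array([onplane('wrist',u,.062,o) for u in [(257,131),(296,131),(256,228),(293,228)]])
c=P.mean(0); ax=P[0]+P[1]-P[2]-P[3]; print('head',c,'long axis deg',np.degrees(np.arctan2(ax[1],ax[0])), np.linalg.norm(P[0]-P[1]),np.linalg.norm(P[0]-P[2]))
for u in [(357,200),(370,130)]:
  for z in [0,.05,.1]: print(u,z,proj('top',onplane('wrist',u,z,o)))
plan([c[0],c[1],.30],28.4)
E
python3 - <<'E'
import cv2
im=cv2.imread('pics/top1.png')
cv2.imwrite('pics/crop2.png',cv2.resize(im[140:220,195:295],(750,600),interpolation=cv2.INTER_CUBIC))
E
```

```text
t 2.8833 pos [0.5339 0.1617 0.4045] F [-0.2 -0.4  0. ] op 0.999 gf 0.0
axes [[-0.472, 0.881, -0.0], [0.881, 0.472, -0.001], [-0.0, -0.0, -1.0]]
head [0.53283024 0.16542574 0.062     ] long axis deg 117.10049521401369 0.034280683216924616 0.09136198148368302
(357, 200) 0 [244.24642495 171.24195356]
(357, 200) 0.05 [240.27563535 175.30210871]
(357, 200) 0.1 [236.02944212 179.64386566]
(370, 130) 0 [219.86188283 181.71847362]
(370, 130) 0.05 [218.43719891 184.68734451]
(370, 130) 0.1 [216.91411175 187.861276  ]
t 2.8833 pos [0.5339 0.1617 0.4045] F [-0.2 -0.4  0. ] op 0.999 gf 0.0
axes [[-0.472, 0.881, -0.0], [0.881, 0.472, -0.001], [-0.0, -0.0, -1.0]]
shift [  3.8   0.8 104.5] rows>= 2.6 | yaw now 28.2, turn tool z by -0.0037 rad (0.0 rows) tilt fix rotvec [-0.0005  0.0003  0.    ]
```

View pics/crop2.png

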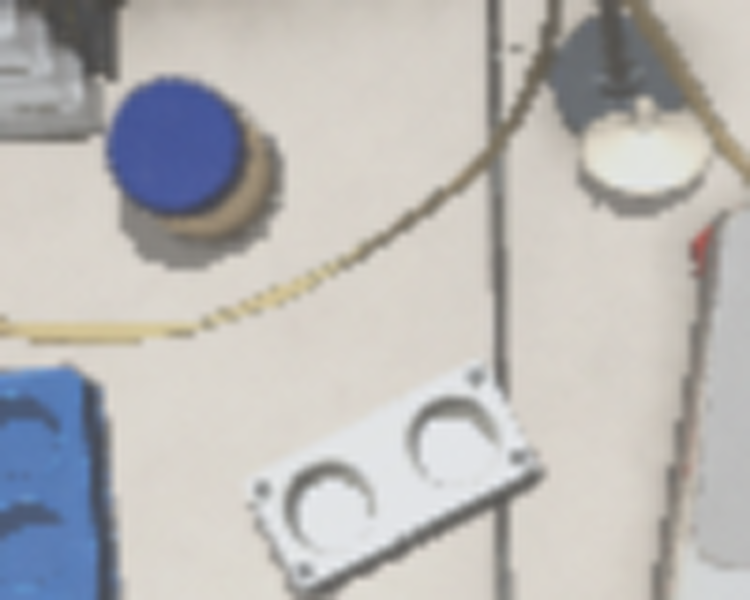

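The cable lies near bench level about 75 mm from the head, so the fingers clear it. Descending and gripping.

```bash
python3 -m pendant '[[[0.8,4,1,40,0,0,0.01],[0.8,4,1,80,0,0,0.01],[0.8,4,1,115,0,0,0.01],[0.8,4,1,150,0,0,0.01],[0.8,4,1,175,0,0,0.01]]]'|head -3
python3 -m pendant '[[[0.8,0,0,25,0,0,0],[0.8,0,0,41,0,0,0],[0.8,0,0,41,0,0,0],[0,0,0,41,0,0,0],[0,0,0,41,0,0,0]]]'
python3 -m pendant '[[[0,0,0,0,0,0,0],[0,0,0,0,0,0,0],[0,0,0,0,0,0,0],[0,0,0,0,0,0,0]]]'
python3 - <<'E'
from h import *
st()
E
```

```text
time_s: 3.3
eef_pos: [0.5317, 0.1651, 0.2267]
eef_rot: [-0.001, 0.519, 0.855, -0.001]
time_s: 3.72
eef_pos: [0.5334, 0.1661, 0.19]
eef_rot: [0.001, 0.518, 0.856, 0.0]
wrist_force: [-8.5, -3.8, 32.1]
opening: 0.534
grasp_force: 47.9
time_s: 4.05
eef_pos: [0.5332, 0.1667, 0.1901]
eef_rot: [0.001, 0.517, 0.856, 0.0]
wrist_force: [-0.1, -3.8, 5.7]
opening: 0.533
grasp_force: 63.3
t 4.05 pos [0.5332 0.1667 0.1901] F [-0.1 -3.8  5.7] op 0.533 gf 63.3
axes [[-0.466, 0.885, 0.002], [0.885, 0.466, -0.0], [-0.001, 0.002, -1.0]]
```

```bash
python3 -m pendant '[[[0,0,0,-15,0,0,0],[0,0,0,-50,0,0,0],[0,0,0,-90,0,0,0],[0,0,0,-130,0,0,0],[0,0,0,-170,0,0,0]]]'
python3 -m pendant '[[[0,0,0,-30,0,0,0],[0,0,0,-40,0,0,0],[0,0,0,-40,0,0,0]]]'
python3 - <<'E'
from h import *
o,T=st(); o,im=snap('wrist','w3.png')
g=.0; 
for n,p in dict(b0=[-.026,0,.1281],b1=[.026,0,.1281],c=[0,0,.1281]).items():
    print(n,proj('wrist',(T@np.append(p,1))[:3],o))
plan([.43,-.016,.40]); plan([.4645,-.302,.40])
E
```

```text
time_s: 4.47
eef_pos: [0.5316, 0.1671, 0.3596]
eef_rot: [-0.001, 0.517, 0.856, -0.0]
wrist_force: [0.9, 0.1, -4.5]
opening: 0.53
grasp_force: 62.9
time_s: 4.72
eef_pos: [0.533, 0.1672, 0.4015]
eef_rot: [0.002, 0.517, 0.856, 0.002]
wrist_force: [-0.2, 1.1, -4.3]
opening: 0.532
grasp_force: 63.3
t 4.7167 pos [0.533  0.1672 0.4015] F [-0.2  1.1 -4.3] op 0.532 gf 63.3
axes [[-0.466, 0.885, 0.006], [0.885, 0.466, 0.001], [-0.002, 0.005, -1.0]]
b0 [275.18016165 401.67918663]
b1 [275.31780066 273.36903656]
c [275.24424904 341.9354985 ]
t 4.7667 pos [0.5323 0.1671 0.3985] F [-0.7 -1.1 -5.8] op 0.531 gf 63.3
axes [[-0.466, 0.885, 0.001], [0.885, 0.466, 0.0], [-0.0, 0.001, -1.0]]
shift [-114.2 -175.8   -1.7] rows>= 5.1 tilt fix rotvec [ 0.0009  0.0002 -0.    ]
t 4.7667 pos [0.5323 0.1671 0.3985] F [-0.7 -1.1 -5.8] op 0.531 gf 63.3
axes [[-0.466, 0.885, 0.001], [0.885, 0.466, 0.0], [-0.0, 0.001, -1.0]]
shift [-383.3 -278.7   -1.7] rows>= 11.6 tilt fix rotvec [ 0.0009  0.0002 -0.    ]
```

View pics/w3.png

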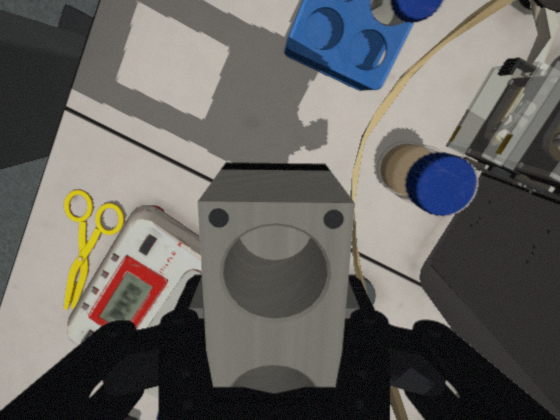

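```bash
python3 -m pendant '[[[0,-15,-24,0,0,0,0],[0,-35,-55,0,0,0,0],[0,-58,-90,0,0,0,0],[0,-81,-125,0,0,0,0],[0,-104,-160,0,0,0,0]]]'|head -2
python3 -m pendant '[[[0,-35,-15,0,0,0,0],[0,-70,-30,0,0,0,0],[0,-105,-45,0,0,0,0],[0,-140,-60,0,0,0,0],[0,-175,-75,0,0,0,0]]]' |head -2
python3 -m pendant '[[[0,-35,-15,0,0,0,0],[0,-70,-30,0,0,0,0],[0,-95,-40,0,0,0,0],[0,-104,-44,0,0,0,0],[0,-104,-44,0,0,0,0]]]'
python3 - <<'E'
from h import *
K,_=cam('top'); tc=np.array(ctrl.camera_params('wrist')['tool_from_camera']); Kw=np.array(ctrl.camera_params('wrist')['mtx'])
def pj(p): c=np.linalg.inv(tc)@np.append(p,1); u=Kw@c[:3]; return u[:2]/u[2]
th=np.linspace(0,2*np.pi,40)
for dx in [-.001,0,.001,.002]:
    e=np.array([pj([.026+dx+.0165*np.cos(t),.0165*np.sin(t),.1281]) for t in th])
    print(dx,'rim rows',e[:,1].min().round(1),e[:,1].max().round(1),'cols',e[:,0].min().round(1),e[:,0].max().round(1),'edge row',pj([.05+dx,0,.1281]).round(1),'screw',pj([.046+dx,.019,.1281]).round(1))
im=cv2.imread('pics/w3.png',0)
print('col 276:',im[195:235,276].tolist(),im[300:330,276].tolist()); print('row 271:',im[271,205:240].tolist(),im[271,310:350].tolist())
plan([.4645,-.3015,.295])
E
```

```text
time_s: 5.18
eef_pos: [0.4375, 0.0002, 0.3947]
time_s: 5.6
eef_pos: [0.4538, -0.1902, 0.3948]
time_s: 6.02
eef_pos: [0.4636, -0.3033, 0.3946]
eef_rot: [-0.003, 0.518, 0.855, 0.001]
wrist_force: [-0.5, 1.8, -5.2]
opening: 0.531
grasp_force: 64.1
-0.001 rim rows 227.5 320.4 cols 223.2 327.4 edge row [275.4 203.7] screw [339.1 216.5]
0 rim rows 224.4 317.9 cols 223.1 327.6 edge row [275.4 200.4] screw [339.3 213.3]
0.001 rim rows 221.2 315.3 cols 222.9 327.7 edge row [275.4 197.2] screw [339.5 210.1]
0.002 rim rows 218.1 312.7 cols 222.8 327.9 edge row [275.4 193.9] screw [339.7 206.9]
col 276: [75, 79, 73, 78, 80, 79, 77, 100, 116, 116, 118, 114, 119, 119, 116, 115, 119, 117, 116, 117, 116, 114, 116, 115, 118, 117, 116, 113, 97, 92, 104, 113, 115, 116, 114, 113, 115, 114, 114, 115] [78, 80, 76, 75, 77, 76, 72, 75, 71, 76, 73, 78, 77, 76, 73, 73, 72, 76, 98, 105, 109, 106, 111, 113, 114, 112, 113, 111, 113, 113]
row 271: [115, 116, 117, 120, 119, 120, 118, 118, 119, 115, 120, 120, 117, 118, 113, 107, 106, 104, 86, 69, 67, 67, 67, 68, 71, 67, 69, 71, 72, 70, 74, 74, 77, 74, 76] [65, 63, 62, 63, 67, 60, 58, 62, 63, 61, 61, 61, 62, 59, 57, 58, 66, 80, 91, 91, 101, 113, 113, 114, 117, 116, 117, 115, 117, 119, 120, 119, 120, 120, 117, 117, 117, 115, 122, 141]
t 6.0167 pos [ 0.4636 -0.3033  0.3946] F [-0.5  1.8 -5.2] op 0.531 gf 64.1
axes [[-0.463, 0.886, -0.004], [0.886, 0.463, 0.004], [0.006, -0.002, -1.0]]
shift [ 0.6  1.8 99.6] rows>= 2.4 tilt fix rotvec [-0.0021 -0.0056  0.    ]
```

```bash
python3 -m pendant '[[[0,1,2,35,0,0,0],[0,1,2,70,0,0,0],[0,1,2,90,0,0,0],[0,1,2,98,0,0,0],[0,1,2,98,0,0,0]]]'
python3 -m pendant '[[[0,0,0,3,0,0,0],[0,0,0,5,0,0,0],[0,0,0,7,0,0,0],[0,0,0,9,0,0,0],[0,0,0,9,0,0,0]]]'
python3 - <<'E'
from h import *
plan([.4645,-.3015,.2781])
E
```

```text
time_s: 6.43
eef_pos: [0.4647, -0.2974, 0.2966]
eef_rot: [-0.004, 0.516, 0.856, 0.001]
wrist_force: [0.2, 0.7, -4.3]
opening: 0.529
grasp_force: 63.8
time_s: 6.85
eef_pos: [0.4659, -0.2997, 0.2922]
eef_rot: [0.0, 0.517, 0.856, -0.0]
wrist_force: [0.2, -0.2, -5.4]
opening: 0.53
grasp_force: 63.9
t 6.85 pos [ 0.4659 -0.2997  0.2922] F [ 0.2 -0.2 -5.4] op 0.53 gf 63.9
axes [[-0.466, 0.885, 0.001], [0.885, 0.466, -0.001], [-0.001, 0.0, -1.0]]
shift [-0.9 -2.1 14.1] rows>= 0.3 tilt fix rotvec [ 0.0003  0.001  -0.    ]
```

```bash
python3 -m pendant '[[[0,-1,-2,0,0,0,0],[0,-1,-2,2,0,0,0],[0,-1,-2,4,0,0,0],[0,-1,-2,6,0,0,0],[0,-1,-2,6,0,0,0]]]'
python3 -m pendant '[[[0,0,0,1,0,0,0],[0,0,0,2,0,0,0],[0,0,0,2,0,0,0]]]'
```

```text
time_s: 7.27
eef_pos: [0.4643, -0.3013, 0.2851]
eef_rot: [-0.0, 0.517, 0.856, 0.0]
wrist_force: [-1.1, 0.3, -5.0]
opening: 0.532
grasp_force: 63.9
time_s: 7.52
eef_pos: [0.4645, -0.3014, 0.2834]
eef_rot: [-0.0, 0.517, 0.856, 0.0]
wrist_force: [0.3, 0.1, -4.5]
opening: 0.532
grasp_force: 63.9
```

```bash
python3 -m pendant '[[[0,0,0,1,0,0,0],[0,0,0,2,0,0,0],[0,0,0,3,0,0,0],[0,0,0,3,0,0,0]]]'
python3 -m pendant '[[[0,0,0,1,0,0,0],[0,0,0,2,0,0,0],[0,0,0,2,0,0,0]]]'
```

```text
time_s: 7.85
eef_pos: [0.4645, -0.3014, 0.2804]
eef_rot: [-0.0, 0.517, 0.856, 0.0]
wrist_force: [0.2, -0.1, -4.1]
opening: 0.527
grasp_force: 63.9
time_s: 8.1
eef_pos: [0.4645, -0.3013, 0.2784]
eef_rot: [-0.0, 0.517, 0.856, 0.0]
wrist_force: [0.9, 0.3, -5.0]
opening: 0.53
grasp_force: 63.9
```

```bash
python3 -m pendant '[[[0,0,0,0.5,0,0,0],[0,0,0,1,0,0,0],[0,0,0,1,0,0,0]]]'
python3 -m pendant '[[[0,0,0,0.5,0,0,0],[0,0,0,1,0,0,0],[0,0,0,1,0,0,0]]]'
```

```text
time_s: 8.35
eef_pos: [0.4646, -0.3014, 0.2781]
eef_rot: [-0.0, 0.517, 0.856, -0.0]
wrist_force: [-1.4, 1.8, 0.5]
opening: 0.527
grasp_force: 64.5
time_s: 8.6
eef_pos: [0.4646, -0.3014, 0.278]
eef_rot: [0.0, 0.517, 0.856, -0.0]
wrist_force: [-5.7, 5.5, 9.2]
opening: 0.531
grasp_force: 65.5
```

The head met the plate at TCP z 0.278, which is the seated height, so the pin is in the hole. Releasing, and lifting clear.

```bash
python3 -m pendant '[[[0,0,0,-1,0,0,0],[0.8,0,0,-1,0,0,0],[0.8,0,0,-1,0,0,0],[0.8,0,0,-1,0,0,0],[0.8,0,0,-1,0,0,0]]]'
python3 -m pendant '[[[0.8,0,0,-15,0,0,0],[0.8,0,0,-50,0,0,0],[0.8,0,0,-90,0,0,0],[0.8,0,0,-130,0,0,0],[0.8,0,0,-130,0,0,0]]]'
python3 - <<'E'
from h import *
o,T=st(); o,im=snap('wrist','w4.png'); K,W=cam('wrist',o)
for z,p in [(.15,[.4645+.466*.026,-.3014-.885*.026,.15]),(.15,[.4645-.466*.026,-.3014+.885*.026,.15])]: print(proj('wrist',p,o))
E
```

```text
time_s: 9.02
eef_pos: [0.4647, -0.3016, 0.2779]
eef_rot: [0.0, 0.517, 0.856, -0.0]
wrist_force: [-0.2, -0.4, 0.0]
opening: 0.8
grasp_force: 0.0
time_s: 9.43
eef_pos: [0.4662, -0.3029, 0.417]
eef_rot: [0.007, 0.517, 0.856, -0.002]
wrist_force: [0.7, -1.1, 1.1]
opening: 0.795
grasp_force: 0.0
t 9.4333 pos [ 0.4662 -0.3029  0.417 ] F [ 0.7 -1.1  1.1] op 0.795 gf 0.0
axes [[-0.466, 0.885, 0.011], [0.884, 0.466, -0.011], [-0.014, 0.004, -1.0]]
[271.85584177 237.49657238]
[271.73299771 167.9600408 ]
```

View pics/w4.png

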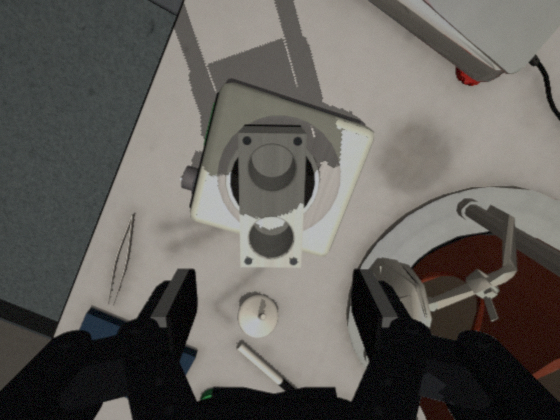

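The head sits flat, with its bores at (273,166) and (272,239) as predicted. Now to the tubes.

```bash
python3 -m pendant '[[[0.9,25,16,0,0,0,0],[0.9,60,39,0,0,0,0],[0.9,94,62,0,0,0,0],[0.9,129,85,0,0,0,0],[0.9,163,107,0,0,0,0]]]'|head -2
python3 -m pendant '[[[0.9,34,22,0,0,0,0],[0.9,68,44,0,0,0,0],[0.9,101,66,0,0,0,0],[0.9,134,88,0,0,0,0],[0.9,168,110,0,0,0,0]]]'|head -2
python3 -m pendant '[[[0.9,34,22,0,0,0,0],[0.9,68,44,0,0,0,0],[0.9,101,66,0,0,0,0],[0.9,134,88,0,0,0,0],[0.9,165,109,0,0,0,0]]]'|head -2
python3 -m pendant '[[[0.9,33,22,0,0,0,-0.1],[0.9,58,38,0,0,0,-0.2],[0.9,61,40,0,0,0,-0.23],[0.9,61,40,0,0,0,-0.23],[0.9,61,40,0,0,0,-0.23]]]'|head -2
python3 - <<'E'
from h import *
o,T=st(); o,im=snap('wrist','w5.png'); print(o['q'])
print(proj('wrist',[.508,.384,.114],o),proj('wrist',[.547,.341,.114],o))
E
```

```text
time_s: 9.9
eef_pos: [0.4827, -0.1055, 0.4065]
time_s: 10.32
eef_pos: [0.5017, 0.0945, 0.4066]
time_s: 10.73
eef_pos: [0.5211, 0.2916, 0.4063]
time_s: 11.15
eef_pos: [0.5283, 0.3621, 0.4061]
t 11.15 pos [0.5283 0.3621 0.4061] F [ 0.8 -0.3 -0.1] op 0.901 gf 0.0
axes [[-0.655, 0.755, -0.002], [0.755, 0.655, -0.001], [0.0, -0.002, -1.0]]
[ 4.15926816e-01  3.23663609e-01  1.42921248e+00 -3.53502053e-04
  1.39108278e+00 -2.98578859e-01]
[274.3598482  164.24381644] [275.93274577 235.12302215]
```

View pics/w5.png

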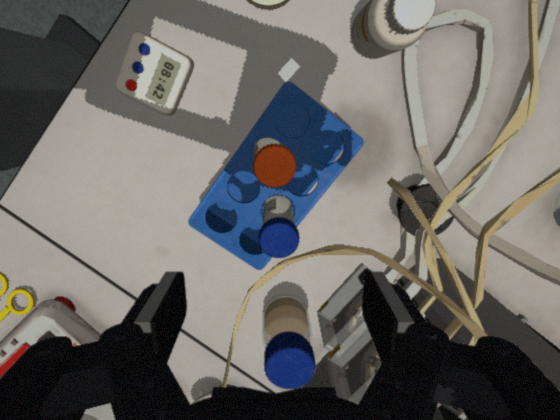

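The orange cap is at (275,165) and the blue one at (279,239). The orange one has free room for the fingers, so I'll take that.

Run:
```python
from h import *
o,T=st(); im=cv2.imread('pics/w5.png'); hsv=cv2.cvtColor(im,cv2.COLOR_BGR2HSV)
m=cv2.inRange(hsv,(0,150,60),(15,255,255)); m[:130]=0; m[200:]=0; m[:,:240]=0; m[:,310:]=0
cn=max(cv2.findContours(m,0,2)[0],key=cv2.contourArea); (c,r)=cv2.minEnclosingCircle(cn); print(c,r,cv2.boundingRect(cn))
p=onplane('wrist',c,.112,o); print('orange',p); plan([p[0],p[1],.231])
mt=cv2.imread('pics/top1.png'); h2=cv2.cvtColor(mt,cv2.COLOR_BGR2HSV); m=cv2.inRange(h2,(3,120,80),(18,255,255)); m[:200]=0;m[225:]=0;m[:,:150]=0;m[:,185:]=0
M=cv2.moments(m); u=(M['m10']/M['m00'],M['m01']/M['m00']); print('top',u,onplane('top',u,.112))
```

```text
t 11.2 pos [0.5285 0.3614 0.4065] F [-0.3  0.6 -0.3] op 0.899 gf 0.0
axes [[-0.654, 0.756, -0.002], [0.756, 0.654, -0.001], [0.0, -0.002, -1.0]]
(274.10498046875, 165.4375762939453) 21.52370262145996 (253, 144, 43, 43)
orange [0.50914144 0.38226876 0.112     ]
t 11.2 pos [0.5285 0.3614 0.4065] F [-0.3  0.6 -0.3] op 0.899 gf 0.0
axes [[-0.654, 0.756, -0.002], [0.756, 0.654, -0.001], [0.0, -0.002, -1.0]]
shift [ 28.4  -0.7 175.5] rows>= 4.3 tilt fix rotvec [-0.0019 -0.0002  0.    ]
top (164.97058823529412, 211.95098039215685) [0.50970336 0.38300081 0.112     ]
```

```bash
python3 -m pendant '[[[0.8,14,0,10,0,0,0],[0.8,28,-1,40,0,0,0],[0.8,28,-1,80,0,0,0],[0.8,28,-1,115,0,0,0],[0.8,28,-1,145,0,0,0]]]'|head -3
python3 -m pendant '[[[0.8,0,0,18,0,0,0],[0.8,0,0,26,0,0,0],[0.8,0,0,26,0,0,0],[0.4,0,0,26,0,0,0],[0.2,0,0,26,0,0,0]]]'
python3 -m pendant '[[[0,0,0,0,0,0,0],[0,0,0,0,0,0,0],[0,0,0,0,0,0,0],[0,0,0,0,0,0,0]]]'
```

```text
time_s: 11.62
eef_pos: [0.5081, 0.3817, 0.2598]
eef_rot: [-0.001, 0.416, 0.909, -0.001]
time_s: 12.03
eef_pos: [0.5103, 0.3827, 0.2387]
eef_rot: [0.001, 0.415, 0.91, 0.001]
wrist_force: [1.0, 0.6, 1.0]
opening: 0.532
grasp_force: 0.0
time_s: 12.37
eef_pos: [0.5095, 0.3822, 0.2388]
eef_rot: [0.0, 0.415, 0.91, -0.0]
wrist_force: [-4.5, -4.2, 6.8]
opening: 0.358
grasp_force: 58.4
```

```bash
python3 -m pendant '[[[0,0,0,-15,0,0,0],[0,0,0,-45,0,0,0],[0,0,0,-85,0,0,0],[0,0,0,-125,0,0,0],[0,0,0,-165,0,0,0]]]'|head -2
python3 -m pendant '[[[0,0,0,-25,0,0,0],[0,0,0,-30,0,0,0],[0,0,0,-30,0,0,0],[0,0,0,-30,0,0,0]]]'
python3 - <<'E'
from h import *
o,T=st(); o,im=snap('wrist','w6.png'); print(o['q'])
tc=np.array(ctrl.camera_params('wrist')['tool_from_camera']); Kw=np.array(ctrl.camera_params('wrist')['mtx'])
def pj(p): c=np.linalg.inv(tc)@np.append(p,1); u=Kw@c[:3]; return (u[:2]/u[2]).round(1)
print('cap top c',pj([0,0,.1248]),'cap bottom near edge',pj([.017,0,.1388]),'body sides at .15',pj([0,.015,.15]),pj([0,-.015,.15]),'bottom',pj([0,0,.2348]),pj([.015,0,.2348]))
s=np.array(snap('side','s2.png')[1]); print('side proj cap/bottom',proj('side',(T@[0,0,.1248,1])[:3]),proj('side',(T@[0,0,.2348,1])[:3]))
a=cv2.imread('pics/w6.png')[200:420,150:410]; b=cv2.imread('pics/s2.png'); u=proj('side',(T@[0,0,.19,1])[:3]).astype(int); print('crop side origin',u-60); b=cv2.resize(b[u[1]-60:u[1]+60,u[0]-60:u[0]+60],(480,480),interpolation=cv2.INTER_CUBIC)
c=np.zeros((480,790,3),np.uint8); c[:220,:260]=a; c[:,310:]=b; cv2.imwrite('pics/c6.png',c)
E
```

```text
time_s: 12.78
eef_pos: [0.5093, 0.3823, 0.4049]
time_s: 13.12
eef_pos: [0.5092, 0.3823, 0.4318]
eef_rot: [0.0, 0.415, 0.91, 0.0]
wrist_force: [-0.3, -0.1, -0.6]
opening: 0.356
grasp_force: 58.9
t 13.1167 pos [0.5092 0.3823 0.4318] F [-0.3 -0.1 -0.6] op 0.356 gf 58.9
axes [[-0.656, 0.755, 0.0], [0.755, 0.656, 0.0], [-0.0, 0.001, -1.0]]
[ 4.57927867e-01  2.95986657e-01  1.41240716e+00  9.03478511e-06
  1.43265321e+00 -2.57003674e-01]
cap top c [275.8 349. ] cap bottom near edge [275.7 281.8] body sides at .15 [313.1 305.2] [237.9 305.3] bottom [274.9 228.2] [274.9 205.4]
side proj cap/bottom [210.90469857 222.58230138] [215.59251273 264.706203  ]
crop side origin [153 188]
```

View pics/c6.png

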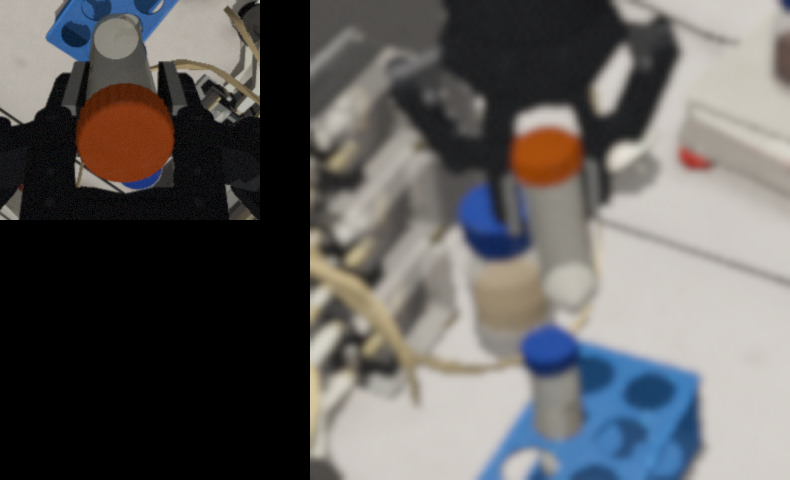

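The tube is held at about its planned height, but it may lean slightly. I'll carry it to the head, taking wrist frames on the way. Pixels that stay constant between frames belong to the tube and gripper, so the tilt can be measured from them.

```bash
cat > sn.py <<'E'
import sys; from h import *
o,im=snap('wrist',sys.argv[1])
E
python3 -m pendant '[[[0,-15,-20,0,0,0,0],[0,-38,-48,0,0,0,0],[0,-62,-78,0,0,0,0],[0,-86,-108,0,0,0,0],[0,-110,-138,0,0,0,0]]]'|head -2
python3 sn.py m1.png
python3 -m pendant '[[[0,-24,-30,0,0,0,0],[0,-48,-60,0,0,0,0],[0,-72,-90,0,0,0,0],[0,-96,-120,0,0,0,0],[0,-120,-150,0,0,0,0]]]'|head -2
python3 sn.py m2.png
python3 -m pendant '[[[0,-38,-36,0,0,0,0],[0,-68,-60,0,0,0,0],[0,-98,-84,0,0,0,0],[0,-128,-108,0,0,0,0],[0,-158,-132,0,0,0,0]]]'|head -2
python3 sn.py m3.png
python3 -m pendant '[[[0,-30,-24,0,0,0,0],[0,-58,-43,0,0,0,0],[0,-74,-56,0,0,0,0],[0,-74,-56,0,0,0,0],[0,-74,-56,0,0,0,0]]]'
python3 sn.py m4.png
python3 - <<'E'
from h import *
plan([.4524,-.2784,.41])
I=np.array([cv2.GaussianBlur(cv2.imread(f'pics/{n}.png'),(3,3),0).astype(float) for n in ['w6','m1','m2','m3','m4']])
s=I.std(0).max(2)
for r in range(196,300,6): print(r,''.join('#' if v<9 else ('+' if v<14 else '.') for v in s[r,222:330]))
E
```

```text
time_s: 13.63
eef_pos: [0.4764, 0.2075, 0.4294]
time_s: 14.1
eef_pos: [0.4418, 0.0186, 0.43]
time_s: 14.57
eef_pos: [0.4461, -0.1878, 0.4301]
time_s: 15.03
eef_pos: [0.4527, -0.279, 0.4297]
eef_rot: [-0.002, 0.416, 0.909, 0.001]
wrist_force: [-0.4, 0.6, 0.1]
opening: 0.358
grasp_force: 59.3
t 15.0833 pos [ 0.4528 -0.2781  0.43  ] F [-0.3  0.4  0.1] op 0.358 gf 59.3
axes [[-0.655, 0.756, -0.002], [0.756, 0.655, 0.003], [0.004, 0.0, -1.0]]
shift [-0.  -0.5 20. ] rows>= 0.5 tilt fix rotvec [ 0.0001 -0.0036  0.    ]
196 ............................................................................................................
202 .........................................................................................+.................+
208 ....................................................................................+................+++++++
214 ................................................................................................++++++++++++
220 ..............................++++#####################++++................................+++++++++++++++++
226 .............
[... 751 characters left out ...]
.+#++++++++++++.......
268 .+###########################################################################+.........################.....
274 ###############################################################################+......+#####################
280 #################################################################################+...+######################
286 ####################################################################################+#######################
292 ############################################################################################################
298 ############################################################################################################
```

```bash
cat > fit.py <<'E'
from h import *
from scipy.optimize import minimize
I=np.array([cv2.GaussianBlur(cv2.imread(f'pics/{n}.png'),(3,3),0).astype(float) for n in ['w6','m1','m2','m3','m4']])
s=I.std(0).max(2); body=(s<12); body[260:]=0; body[:200]=0; body[:,:225]=0; body[:,300:]=0
n,l,st_,c=cv2.connectedComponentsWithStats(body.astype(np.uint8)); body=l==1+np.argmax(st_[1:,4])
med=np.median(I,0).astype(np.uint8); cap=cv2.inRange(cv2.cvtColor(med,cv2.COLOR_BGR2HSV),(0,150,50),(18,255,255))
n,l,st_,c=cv2.connectedComponentsWithStats(cap); cap=l==1+np.argmax(st_[1:,4]); print('cap box',st_[1+np.argmax(st_[1:,4])],'body',body.sum())
p=ctrl.camera_params('wrist'); tci=np.linalg.inv(np.array(p['tool_from_camera'])); Kw=np.array(p['mtx'])
th=np.linspace(0,2*np.pi,36,endpoint=False)
def hull(v,zs,rad):
    x0,y0,tx,ty,dz=np.array(v)/1000; a=np.array([tx/.08,ty/.08,1]); a/=np.linalg.norm(a)  # tx,ty: drift of the axis per 80mm
    e1=np.cross(a,[0,1,0]); e1/=np.linalg.norm(e1); e2=np.cross(a,e1); P=[]
    for z in zs:
        c=np.array([x0,y0,.1548])+a*(z-.1548+dz)
        P.append(c+rad*(np.cos(th)[:,None]*e1+np.sin(th)[:,None]*e2))
    P=np.vstack(P); u=(Kw@(P@tci[:3,:3].T+tci[:3,3]).T).T; u=u[:,:2]/u[:,2:]
    h=cv2.convexHull(u.astype(np.float32)); m=np.zeros((420,560),np.uint8); cv2.fillConvexPoly(m,np.round(h*16).astype(np.int32),1,shift=4); return m>0
def cost(v):
    b=hull(v,[.16,.2348],.015); b[260:]=0; k=hull(v,[.1248,.1388],.017)
    return (b^body).sum()+(k^cap).sum()
best=None
for s0 in [(0,0,0,0,0),(0,0,-6,-5,0),(0,0,-4,-5,3)]:
    sim=np.array([s0]+[np.array(s0)+2.5*np.eye(5)[i] for i in range(5)],float)
    r=minimize(cost,s0,method='Nelder-Mead',options=dict(initial_simplex=sim,xatol=.03,fatol=1,maxiter=400)); print(np.round(r.x,2),r.fun)
E
python3 fit.py
```

```text
cap box [ 225  284  100   98 7693] body 1957
[-6.28 -1.23 -3.57 -4.47  9.91] 435.0
[-4.64 -1.39 -5.25 -4.5   7.82] 539.0
[-6.84 -1.13 -3.   -4.62 10.51] 430.0
```

```bash
cat >> fit.py <<'E'
print('---')
bb=lambda m:cv2.boundingRect(m.astype(np.uint8))
print('obs cap',bb(cap),'body',bb(body))
for dz in [-3,0,3,6,10]:
    f=lambda w:cost([w[0],w[1],w[2],w[3],dz]); s0=np.array([-2,-1,-5,-5.])
    r=minimize(f,s0,method='Nelder-Mead',options=dict(initial_simplex=np.vstack([s0,s0+2.5*np.eye(4)]),xatol=.03,fatol=1,maxiter=300)); v=[*r.x,dz]
    b=hull(v,[.16,.2348],.015); b[260:]=0; k=hull(v,[.1248,.1388],.017)
    print(dz,np.round(r.x,2),r.fun,'cap',bb(k),(k^cap).sum(),'body',bb(b),(b^body).sum())
E
python3 fit.py | sed -n '/---/,$p'
```

```text
---
obs cap (225, 284, 100, 98) body (240, 215, 59, 45)
-3 [-0.73 -1.65 -5.51 -4.16] 2020.0 cap (223, 283, 107, 114) 1920 body (239, 216, 59, 44) 100
0 [-1.93 -1.53 -5.17 -4.43] 1472.0 cap (224, 282, 104, 111) 1391 body (240, 216, 57, 44) 81
3 [-2.74 -1.45 -5.34 -4.38] 1020.0 cap (225, 281, 102, 107) 952 body (240, 216, 57, 44) 68
6 [-3.56 -1.36 -5.22 -4.35] 653.0 cap (226, 279, 99, 105) 593 body (240, 216, 57, 44) 60
10 [-6.35 -1.19 -2.82 -4.27] 462.0 cap (228, 282, 95, 100) 376 body (241, 215, 55, 45) 86
```

```bash
python3 -m pendant '[[[0,-4,-4,10,-0.027,0.032,0],[0,-8,-8,20,-0.055,0.065,0],[0,-8,-8,25,-0.055,0.065,0],[0,-8,-8,25,-0.055,0.065,0],[0,-8,-8,25,-0.055,0.065,0]]]'
cat > chk.py <<'E'
from h import *
o,T=st()
for v in [(-2.7,-1.45,-5.3,-4.4,3)]:
    a=np.array([v[2]/80,v[3]/80,1]); a/=np.linalg.norm(a)
    b=(T@np.append(np.array([v[0],v[1],154.8])/1000+a*(.080+v[4]/1000),1))[:3]; d=T[:3,:3]@a
    print('tube bottom',np.round(b,4),'axis',np.round(d,3),'err to bore mm',np.round((np.array([.4526,-.2787,.106])-b)*1000,1),'in tool',np.round(T[:3,:3].T@(np.array([.4526,-.2787,.106])-b)*1000,1),'up1mm',np.round(T[:3,:3].T@[0,0,1],3))
E
python3 chk.py
```

```text
time_s: 15.5
eef_pos: [0.4523, -0.2887, 0.4063]
eef_rot: [-0.019, 0.414, 0.909, 0.038]
wrist_force: [-0.1, 0.2, 0.5]
opening: 0.361
grasp_force: 59.2
t 15.5 pos [ 0.4523 -0.2887  0.4063] F [-0.1  0.2  0.5] op 0.361 gf 59.2
axes [[-0.656, 0.755, -0.002], [0.752, 0.654, 0.085], [0.065, 0.054, -0.996]]
tube bottom [ 0.4526 -0.2786  0.1688] axis [-0.    -0.001 -1.   ] err to bore mm [ -0.   -0.1 -62.8] in tool [-4.2 -3.5 62.6] up1mm [ 0.065  0.054 -0.996]
```

```bash
python3 -m pendant '[[[0,-0.3,-0.3,5,0,0,0],[0,-0.6,-0.5,9,0,0,0],[0,-0.8,-0.65,12,0,0,0],[0,-0.8,-0.65,12,0,0,0]]]'
python3 -m pendant '[[[0,-0.1,-0.1,2,0,0,0],[0,-0.25,-0.2,4,0,0,0],[0,-0.4,-0.3,6,0,0,0],[0,-0.4,-0.3,6,0,0,0]]]'
python3 -m pendant '[[[0,-0.1,-0.1,2,0,0,0],[0,-0.25,-0.2,4,0,0,0],[0,-0.25,-0.2,4,0,0,0]]]'
```

```text
time_s: 15.83
eef_pos: [0.4521, -0.2894, 0.394]
eef_rot: [-0.019, 0.414, 0.909, 0.039]
wrist_force: [-0.7, -0.8, -0.4]
opening: 0.364
grasp_force: 59.2
time_s: 16.17
eef_pos: [0.4521, -0.2897, 0.3882]
eef_rot: [-0.018, 0.415, 0.909, 0.039]
wrist_force: [0.5, -0.9, -0.1]
opening: 0.36
grasp_force: 59.2
time_s: 16.42
eef_pos: [0.4522, -0.2897, 0.3841]
eef_rot: [-0.018, 0.415, 0.909, 0.039]
wrist_force: [-0.3, -0.5, -0.7]
opening: 0.362
grasp_force: 59.2
```

```bash
python3 -m pendant '[[[0,0.5,0.4,0,0,0,0],[0,0.4,0.3,2,0,0,0],[0,0.25,0.2,4,0,0,0],[0,0.25,0.2,4,0,0,0]]]'
python3 -m pendant '[[[0,-0.1,-0.1,2,0,0,0],[0,-0.25,-0.2,4,0,0,0],[0,-0.25,-0.2,4,0,0,0]]]'
```

```text
time_s: 16.75
eef_pos: [0.4521, -0.289, 0.3802]
eef_rot: [-0.018, 0.415, 0.909, 0.039]
wrist_force: [0.2, 0.6, 0.5]
opening: 0.36
grasp_force: 59.2
time_s: 17.0
eef_pos: [0.4523, -0.2891, 0.3764]
eef_rot: [-0.018, 0.415, 0.909, 0.038]
wrist_force: [0.9, 0.3, -0.2]
opening: 0.356
grasp_force: 59.0
```

```bash
python3 -m pendant '[[[0,-0.2,-0.15,3,0,0,0],[0,-0.4,-0.3,6,0,0,0],[0,-0.6,-0.5,9,0,0,0],[0,-0.6,-0.5,9,0,0,0]]]'
python3 -m pendant '[[[0,-0.2,-0.15,3,0,0,0],[0,-0.4,-0.3,6,0,0,0],[0,-0.5,-0.4,8,0,0,0],[0,-0.5,-0.4,8,0,0,0]]]'
```

```text
time_s: 17.33
eef_pos: [0.4523, -0.2893, 0.3673]
eef_rot: [-0.018, 0.415, 0.909, 0.038]
wrist_force: [2.1, -2.7, 0.7]
opening: 0.361
grasp_force: 59.5
time_s: 17.67
eef_pos: [0.4523, -0.2892, 0.3593]
eef_rot: [-0.018, 0.415, 0.909, 0.038]
wrist_force: [2.8, -4.0, 0.8]
opening: 0.361
grasp_force: 59.2
```

```bash
python3 -m pendant '[[[0,-0.8,-0.1,0,0,0,0],[0,-1.0,-0.25,3,0,0,0],[0,-1.2,-0.4,6,0,0,0],[0,-1.2,-0.4,6,0,0,0]]]'
python3 -m pendant '[[[0,-0.2,-0.15,3,0,0,0],[0,-0.4,-0.3,5,0,0,0],[0,-0.4,-0.3,5,0,0,0]]]'
```

```text
time_s: 18.0
eef_pos: [0.4527, -0.2896, 0.3529]
eef_rot: [-0.018, 0.415, 0.909, 0.039]
wrist_force: [2.6, -2.5, -0.7]
opening: 0.358
grasp_force: 59.2
time_s: 18.25
eef_pos: [0.4527, -0.2897, 0.348]
eef_rot: [-0.018, 0.415, 0.909, 0.039]
wrist_force: [2.1, -3.2, -0.2]
opening: 0.358
grasp_force: 59.2
```

Forces stay small, so I'll continue down to the bore floor, expected at TCP z of about 0.341 to 0.347.

```bash
python3 -m pendant '[[[0,-0.3,-0.1,1,0,0,0],[0,-0.4,-0.1,2,0,0,0],[0,-0.4,-0.1,3,0,0,0],[0,-0.4,-0.1,3,0,0,0]]]'
python3 -m pendant '[[[0,-0.1,-0.1,1,0,0,0],[0,-0.1,-0.1,2,0,0,0],[0,-0.1,-0.1,2,0,0,0]]]'
```

```text
time_s: 18.58
eef_pos: [0.4529, -0.2898, 0.3453]
eef_rot: [-0.018, 0.415, 0.909, 0.038]
wrist_force: [2.4, -3.4, 0.5]
opening: 0.355
grasp_force: 59.2
time_s: 18.83
eef_pos: [0.4529, -0.2898, 0.3433]
eef_rot: [-0.018, 0.415, 0.909, 0.038]
wrist_force: [2.8, -3.4, 2.3]
opening: 0.359
grasp_force: 59.2
```

```bash
python3 -m pendant '[[[0,-0.1,-0.1,1,0,0,0],[0,-0.1,-0.1,1,0,0,0]]]'
python3 -m pendant '[[[0,-0.1,-0.1,1,0,0,0],[0,-0.1,-0.1,1,0,0,0]]]'
```

```text
time_s: 19.0
eef_pos: [0.4529, -0.2899, 0.3424]
eef_rot: [-0.018, 0.415, 0.909, 0.039]
wrist_force: [3.1, -2.9, 1.3]
opening: 0.358
grasp_force: 59.1
time_s: 19.17
eef_pos: [0.4529, -0.2899, 0.3413]
eef_rot: [-0.018, 0.415, 0.909, 0.038]
wrist_force: [2.7, -2.1, 2.1]
opening: 0.356
grasp_force: 59.1
```

```bash
python3 -m pendant '[[[0,-0.1,-0.1,1,0,0,0],[0,-0.1,-0.1,1,0,0,0]]]'|sed -n '2p;4p'
python3 -m pendant '[[[0,-0.1,-0.1,1,0,0,0],[0,-0.1,-0.1,1,0,0,0]]]'|sed -n '2p;4p'
python3 -m pendant '[[[0,-0.1,-0.1,1,0,0,0],[0,-0.1,-0.1,1,0,0,0]]]'|sed -n '2p;4p'
```

```text
eef_pos: [0.453, -0.2901, 0.3407]
wrist_force: [3.4, -2.0, 3.0]
eef_pos: [0.4532, -0.2904, 0.3403]
wrist_force: [2.6, -3.1, 7.3]
eef_pos: [0.4534, -0.2905, 0.34]
wrist_force: [2.7, -1.9, 10.4]
```

```bash
python3 -m pendant '[[[0,0.1,0.1,-2,0,0,0],[0.45,0.1,0.1,-2,0,0,0],[0.6,0.1,0.1,-2,0,0,0],[0.75,0.1,0.1,-2,0,0,0],[0.75,0.1,0.1,-2,0,0,0]]]'
python3 -m pendant '[[[0.75,0.6,0.5,-8,0,0,0],[0.75,1.6,1.3,-25,0,0,0],[0.75,3.2,2.7,-50,0,0,0],[0.75,5.2,4.3,-80,0,0,0],[0.75,7.2,6,-110,0,0,0]]]'
python3 -m pendant '[[[0.75,1.5,1.2,-25,0,0,0],[0.75,1.5,1.2,-25,0.055,-0.065,0],[0.75,1.5,1.2,-25,0.055,-0.065,0],[0.75,1.5,1.2,-25,0.055,-0.065,0]]]'
python3 - <<'E'
from h import *
o,T=st(); o,im=snap('wrist','w7.png')
hsv=cv2.cvtColor(im,cv2.COLOR_RGB2HSV)
m=cv2.inRange(hsv,(0,150,50),(18,255,255)); n,l,s,c=cv2.connectedComponentsWithStats(m)
for i in np.argsort(-s[1:,4])[:3]+1: print('orange',s[i],c[i], onplane('wrist',c[i],.214,o))
print('expected cap seated',proj('wrist',[.4526,-.2787,.216],o),'radius px at .216',np.abs(proj('wrist',[.4526,-.2787,.216],o)-proj('wrist',[.4526+.017*.756,-.2787+.017*.655,.216],o)))
for n in ['wrist','side']:
    if n=='side': im=snap('side','s3.png')[1]; 
    print(n,[(np.round(np.array(b['point'])*[560,420],1).tolist(),round(b['confidence'],2)) for b in ctrl.boxes_of(n,'tube_a')][:4],[(np.round(np.array(b['point'])*[560,420],1).tolist(),round(b['confidence'],2)) for b in ctrl.boxes_of(n,'head')][:2])
hs=cv2.cvtColor(im,cv2.COLOR_RGB2HSV); m=cv2.inRange(hs,(3,150,80),(16,255,255)); u0=proj('side',[.4526,-.2787,.209]); print('side exp cap mid',u0)
n,l,s,c=cv2.connectedComponentsWithStats(m)
for i in np.argsort(-s[1:,4])[:5]+1: print('orange side',s[i],c[i])
E
```

```text
time_s: 20.08
eef_pos: [0.4525, -0.2897, 0.3395]
eef_rot: [-0.019, 0.415, 0.909, 0.039]
wrist_force: [0.4, -0.4, 0.1]
opening: 0.751
grasp_force: 0.0
time_s: 20.5
eef_pos: [0.4525, -0.2898, 0.4519]
eef_rot: [-0.019, 0.415, 0.909, 0.039]
wrist_force: [0.7, -0.9, 0.2]
opening: 0.752
grasp_force: 0.0
time_s: 20.83
eef_pos: [0.4526, -0.2897, 0.476]
eef_rot: [-0.0, 0.415, 0.91, 0.001]
wrist_force: [0.2, -0.5, 0.0]
opening: 0.75
grasp_force: 0.0
t 20.8333 pos [ 0.4526 -0.2897  0.476 ] F [ 0.2 -0.5  0. ] op 0.75 gf 0.0
axes [[-0.656, 0.755, -0.0], [0.755, 0.656, 0.002], [0.001, 0.001, -1.0]]
orange [ 257  188   47   47 1695] [279.5439528  211.28554572] [ 0.45372177 -0.2854577   0.214     ]
orange [413   0  40  23 381] [430.35433071   8.8503937 ] [ 0.43789173 -0.13250197  0.214     ]
orange [439 285  39  38 361] [454.91135734 303.81717452] [ 0.60508226 -0.25336772  0.214     ]
expected cap seated [284.81952723 204.18256821] radius px at .216 [24.58762141  0.02531395]
wrist [([280.6, 201.9], 0.58)] [([258.6, 193.6], 0.98)]
side [([214.2, 282.6], 0.96), ([342.1, 138.5], 0.58)] [([336.2, 157.0], 0.59)]
side exp cap mid [341.19814591 133.40511161]
orange side [232 122  28  45 731] [244.50889193 148.34062927]
orange side [275 117  15  48 321] [279.80373832 141.        ]
orange side [238 120  21  14 169] [248.56213018 126.0591716 ]
orange side [261 130   6  37  65] [265.09230769 154.23076923]
orange side [340  97   9   8  44] [343.90909091 100.34090909]
```

Run:
```python
from h import *
def warp(f,o):
    # world plane z=.150, 0.5 mm/px, 160x160 mm about the head, x down y right
    c=[(.3847,-.3817),(.5447,-.3817),(.5447,-.2217),(.3847,-.2217)]
    src=np.float32([proj('wrist',[*p,.150],o) for p in c]); dst=np.float32([(0,0),(320,0),(320,320),(0,320)])
    return cv2.warpPerspective(cv2.imread(f),cv2.getPerspectiveTransform(src,dst),(320,320))
o=ctrl.get_obs(); b=warp('pics/w7.png',o)
# predicted screw holes (measured in w2: 34.3 x 91.4 mm) -> dark spot near prediction
u=np.array([-.466,.885]); v=np.array([.885,.466]); g=cv2.cvtColor(b,cv2.COLOR_BGR2GRAY); g=cv2.GaussianBlur(g,(5,5),0)
for a in (-1,1):
  for w in (-1,1):
    p=np.array([.4647,-.3017])+a*.0457*u+w*.01714*v; x,y=((p-[.3847,-.3817])/.0005).astype(int)
    W=g[y-12:y+13,x-12:x+13].astype(int); i=np.unravel_index(W.argmin(),W.shape); print('corner',a,w,'dark spot off (mm)',(i[1]-12)*.5,(i[0]-12)*.5,'min/median',W.min(),int(np.median(W)))
```

```text
corner -1 -1 dark spot off (mm) -2.5 1.5 min/median 74 163
corner -1 1 dark spot off (mm) -2.0 1.5 min/median 73 167
corner 1 -1 dark spot off (mm) -2.0 1.0 min/median 38 103
corner 1 1 dark spot off (mm) -1.5 0.0 min/median 41 103
```

All four screws of the head are where they should be on the seated plane, and the tube is on the bore floor. Handing in.

```bash
python3 -c "
from bench import ctrl
print(ctrl.hand_in())"
```

```text
the job is handed in; nothing more can be done
None
```

I fitted the head over the drive pin, where it sits flat, stood the orange tube on the floor of one bore (leaning slightly within its play), left the bottle and timer alone, and handed the job in at about 21 s.

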